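# Tray the heat sink, present the blind spacer hole-up

## Task

Ready the parts for the next unit: lay the finned heat sink flat, fins up and lengthwise, in the tray's empty compartment and let go of it. Then take the square spacer, find which end has the blind hole, turn it so that the hole faces straight up for a screw to be dropped in, and finish still holding it there, steady in the gripper, about 15 cm above the bench. Leave the mouse, the screwdriver and the power adapter where they are.

Things in the scene. Friction and masses are not known exactly. Their poses are not given: they have to be found in the camera images.
- heat_sink: bare aluminium finned heat sink, 90 x 40 mm and 24 mm high, about 0.12 kg, lying on the bench fins up. Base plate 6 mm thick, five upright fins 4 mm thick along its length; the two outer fins are flush with its long sides, so it can be gripped 40 mm wide across them. Origin: centre of its underside; x along its length, y across, z up. Either way round is the same
- tray: fixed low black tray, 112 x 172 mm, 17 mm high, with three compartments side by side (along its y), each 104 x 52 mm inside with the long side along the tray's x; floor 3 mm thick, walls 4 mm thick standing 14 mm above the floor. The middle and the +y compartments each hold a flat steel bracket that stays; the -y one is empty. Origin: centre of its underside
- tray_slot (a point): centre of the empty compartment's floor, 3 mm above the bench; x along the compartment's 104 mm length, y across its 52 mm width, z up
- spacer: bare aluminium square-bar spacer, 36 x 36 mm and 56 mm long, about 0.17 kg, lying on one of its long sides on the bench, pointing any way. One square end has a blind hole 18 mm in diameter and 30 mm deep in its middle; the other end is plain. It may be gripped 36 mm wide across its long sides. Origin: its very centre (18 mm above the bench at the start); its x runs along its length and points out of the end that has the hole
- spacer_mouth (a point): centre of the mouth of the spacer's blind hole, 28 mm from the spacer's centre along its x; same axes as the spacer
- mouse: black computer mouse, 104 x 58 x 36 mm, beyond the parts; to be left alone. Origin: centre of its underside
- screwdriver: screwdriver lying on the bench beyond the parts, roughly along the robot's left-right direction, about 0.2 m long; to be left alone. Origin: on its underside, x along it towards its tip
- adapter: black plug-in power adapter, 75 x 45 x 32 mm, at the left of the parts; to be left alone. Origin: centre of its underside
Not all that is in view belongs to the job. Leave any orange or red look-alike of the tray alone.

How it is judged:
On the way, in this order (a step that is already met when the one before it is completed fails the run):
1. the heat sink lies flat in the empty compartment, let go of (x of heat_sink in the frame of tray_slot between -0.012 and 0.012 m and y of heat_sink in the frame of tray_slot between -0.012 and 0.012 m and z of heat_sink in the frame of tray_slot below 0.004 m and angle between heat_sink's own z axis and vertical below 0.08 rad and angle between the x axis of heat_sink and the x axis of tray_slot, either way round below 0.2 rad and contact force between the fingers and heat_sink below 0.3 N and linear speed of heat_sink below 0.03 m/s), for 0.2 s.
2. the spacer is held hole-up, clear of the bench (angle between spacer's own x axis and vertical below 0.2 rad and height (world z) of spacer above 0.1 m and contact force between the fingers and spacer above 1 N and linear speed of spacer below 0.04 m/s and angular speed of spacer below 0.3 rad/s), for 0.3 s.
At the end, for the whole second after the job is handed in: The heat sink lies flat in the empty compartment, fins up, within 12 mm of its centre each way and 0.2 rad of its length, at rest and not gripped; the spacer is gripped by the fingers, its centre more than 0.10 m above the bench, the hole's axis within 0.2 rad of straight up, still (all of step 1 and all of step 2); the arm keeps its last pose, push and grip.
It fails at once if the computer mouse is moved more than 30 mm (distance of mouse from where it was at the start of the episode above 0.03 m).
It fails at once if the screwdriver is moved more than 30 mm (distance of screwdriver from where it was at the start of the episode above 0.03 m).
It fails at once if the power adapter is moved more than 30 mm (distance of adapter from where it was at the start of the episode above 0.03 m).
It also fails if it takes over 72 s, if anything falls off the work surface, if the arm or the gripper's body presses on something with over 40 N, if the wrist force passes 120 N, or if a joint passes its speed limit or range.

## Robot

A 6-joint arm with a two-finger parallel gripper is mounted at the origin on the work surface. World frame = base frame: x ahead of the robot, y to its left, z up, the work surface at z = 0. Lengths are in m, angles in rad, forces in N, time in s.
With the tool pointing down it reaches from about 0.275 to 0.825 m from the base axis. Payload 5.2 kg.
Tool frame: the origin (TCP) lies between the finger pads; the fingertips stand 17 mm ahead of it and the grasp point (between the pads) lies 2 mm behind it; z points along the fingers, y is the line along which they close (so a half turn about z gives the same grasp; the last joint's range is limited). The gripper opens to 93 mm and grips with 3 to 60 N. Pads are 15 mm wide; open, the fingers measure 128 mm over their backs; the gripper's body (75 mm by 188 mm) begins 65 mm behind the grasp point.
Start: joints at [-1.502, 0.259, 1.535, -0, 1.348, -0.203], TCP at [0.148, -0.53, 0.236] pointing down, gripper open.
Joint ranges: [-3.14, 3.14], [-0.91, 2.08], [0.19, 2.58], [-1.22, 4.36], [0.22, 2.71], [-3.12, 3.12]. Speed limits (rad/s): [2.57, 2.57, 3.14, 3.14, 3.14, 3.14].

## Interface

Orientations are given as a unit quaternion [w, x, y, z].
In Python, from plant import r, capture, job_done gives the robot as it stands. The module is installed in compiled form; this text tells all that it offers.
- The arm moves only by the tool carry_out, never from a script. Its arguments are lists of equal length, an entry for each row: "linear": the shift along the tool's x, y, z in m, a list of three; "turn": the turn about the tool's z in degrees; "jaw": the finger opening in m, from 0 to 0.093. A call has 1 to 10 rows; each row is the pose to reach, as a shift and turn from the pose commanded when the call began, along the tool's axes at that moment; what a row does not reach only later rows make up. A row lasts 1/12 s, in which the tool goes at most 41.7 mm and 7.16 degrees, less where a joint would pass 70% of its speed; a pose out of reach is approached as far as the arm can. A call with a gripper value outside its range is refused whole. The fingers move at their own pace and stop on an object; "squeeze" is the grip in N (left out, the last holds). Time passes only in rows, so rows that repeat a pose let the fingers close. It gives the time, the measured TCP pose, the force, the opening and the grip force at its end, in the units of the state.
- r.read_state(): the state, without advancing time (a new reading comes with each control period).
- capture(name): name is "scene" or "top"; returns a dict with "color" (384x512x3 uint8, red, green, blue), "z_map" (384x512 float32, m along the optical axis (not along the pixel's ray), 0 where there is no reading), "vfov" (degrees; the focal length in pixels is half the picture's height over the tangent of half this angle, whatever the lens; pixels are square), "cx", "cy" (the principal point, pixels), "k1" (the pictures are not rectified: a ray, as slopes to the right and down, at radius r is drawn at 1 + k1 r^2 times it, then the intrinsics apply), "T" (4x4, takes a point from camera to world coordinates). Camera axes: x right, y down, z forward; pixel columns grow to the right and rows downward; lengths in m; the calibration is good to about 2 mm. A picture is of the moment at which its call begins.
- job_done(): hands the job in; it is judged then, once.
The state is a dict: "clock": time; "joint_positions": joint angles; "dq": joint speeds; "tau": joint torques, N m; "ee_pos": TCP position; "orientation": TCP orientation; "ft_force": force on the tool from outside, world axes, zero at the start; "moment": the same for the moment, N m; "gripper_width": finger opening in m; "finger_force": force on a finger pad.
Only numpy, scipy, OpenCV 4.12 (cv2) and the standard library are available. Lean on these libraries where they do the work, as an engineer would, in place of code of your own. Each camera call takes 0.05 s, during which the arm holds its last target. There are 200 camera calls.

## Working session

There is one attempt and no reset: what is moved stays moved. The work goes in short steps, Python scripts to look and compute and a tool call to move; the robot and the scene stay as the last step left them, time stands still between calls to the robot, and variables do not carry over. Pictures are saved under pics/ and viewed, at most 10 in all, crops included, and the job is handed in when it is done.

Besides the shell and the picture viewer there is one more tool, called by a JSON object that holds its "op" and its "data". carry_out: Moves the arm, as the interface text tells. Its arguments: {"type":"object","properties":{"linear":{"type":"array"},"turn":{"type":"array"},"jaw":{"type":"array"},"squeeze":{"type":"number"}},"required":["linear","turn","jaw"]}

```bash
mkdir -p pics; cat > h.py <<'E'
import numpy as np, cv2
from plant import r, capture, job_done
def K(c):
    h=c["color"].shape[0]; f=h/2/np.tan(np.radians(c["vfov"])/2)
    return np.array([[f,0,c["cx"]],[0,f,c["cy"]],[0,0,1.]]), np.array([c["k1"],0,0,0,0.])
def rays(c,px):
    k,d=K(c); u=cv2.undistortPoints(np.float64(px).reshape(-1,1,2),k,d).reshape(-1,2)
    return np.c_[u,np.ones(len(u))]
def plane(c,px,z):
    T=c["T"]; w=rays(c,px)@T[:3,:3].T; o=T[:3,3]
    return o+w*((z-o[2])/w[:,2])[:,None]
def cloud(c):
    h,w=c["z_map"].shape; g=np.stack(np.meshgrid(np.arange(w),np.arange(h)),-1).reshape(-1,2)
    p=rays(c,g)*c["z_map"].reshape(-1,1)
    return (p@c["T"][:3,:3].T+c["T"][:3,3]).reshape(h,w,3)
def save(c,n,box=None,s=1):
    i=c["color"][:,:,::-1]
    if box: i=i[box[1]:box[3],box[0]:box[2]]
    cv2.imwrite("pics/"+n,cv2.resize(i,None,fx=s,fy=s,interpolation=cv2.INTER_CUBIC))
E
python3 - <<'E'
from h import *
np.set_printoptions(precision=3,suppress=True)
for n in("scene","top"):
    c=capture(n); save(c,n+"1.png",s=1.5); print(n,c["vfov"],c["k1"],c["T"].tolist())
print(r.read_state())
E
```

```text
scene 56.72030787833623 -0.04939356102101167 [[-0.5647773781188496, 0.7013991689212603, -0.4348168798491648, 0.9834554412649437], [0.8252265589431377, 0.476654916732363, -0.30298715611347643, 0.37000082030342457], [-0.00525733583347906, -0.5299427291617738, -0.8480171367540308, 0.8693353557540807], [0.0, 0.0, 0.0, 1.0]]
top 46.167028570340555 -0.09488788693819228 [[-0.028537657436976772, -0.9981388234888201, 0.05389333124203473, 0.49462631248738465], [-0.999591969337513, 0.02856212049094281, -0.000316400083985981, 0.07236900613509042], [-0.0012234966130117621, -0.05388037042759424, -0.9985466482536622, 1.2168258759040176], [0.0, 0.0, 0.0, 1.0]]
{'clock': 0.1, 'joint_positions': array([-1.502,  0.259,  1.536, -0.   ,  1.348, -0.203]), 'dq': array([-0.   , -0.001, -0.003, -0.002, -0.001,  0.001]), 'tau': array([  0.002, -43.821, -28.464,   0.072,   0.036,  -0.   ]), 'ee_pos': array([ 0.148, -0.529,  0.235]), 'orientation': array([-0.001,  0.991,  0.135,  0.   ]), 'ft_force': array([-0.568,  0.13 , -0.844]), 'moment': array([ 0.021,  0.06 , -0.016]), 'finger_force': 0.0, 'gripper_width': 0.09336570280457158}
```

View pics/scene1.png

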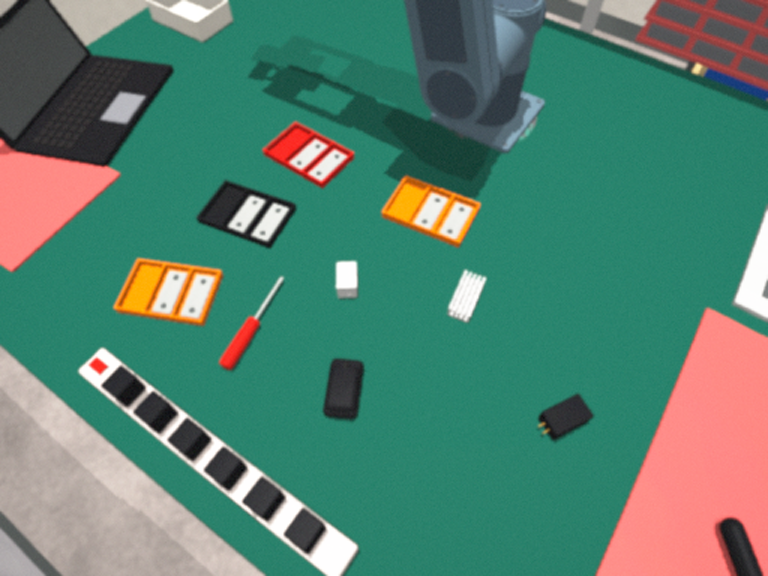

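View pics/top1.png

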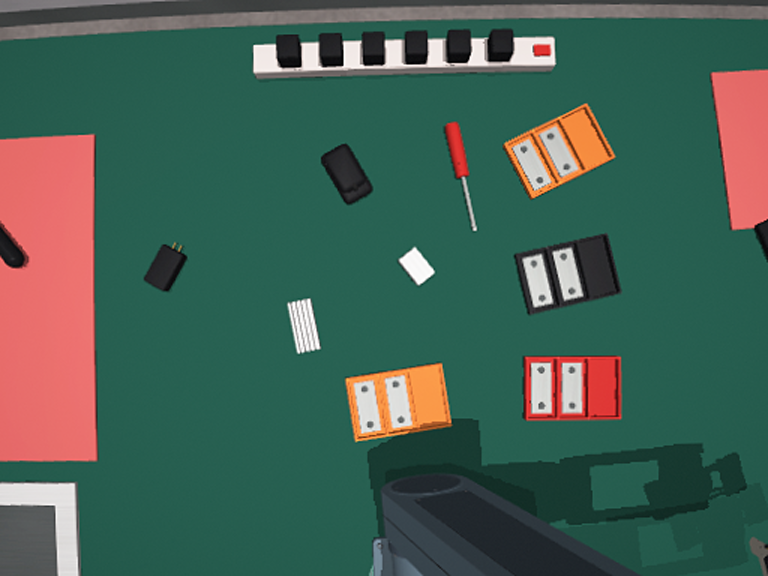

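The scene view (1.5× pixels) shows the black tray at (247,213), the spacer at (346,280) and the heat sink at (467,295). The top view shows the tray at (568,273), with its empty compartment at (600,267), the spacer at (416,266) and the heat sink at (304,326). There are four tray candidates in the top view: black (568,273), orange (559,150), orange (398,402) and red (572,388). Only the black one fits the description. I'll confirm it in a crop and measure.

```bash
cat > m.py <<'E'
from h import *
np.set_printoptions(precision=4,suppress=True)
from scipy.optimize import least_squares
def tri(c1,p1,c2,p2):
    A=[];b=[]
    for c,p in((c1,p1),(c2,p2)):
        d=(rays(c,[p])@c["T"][:3,:3].T)[0]; d/=np.linalg.norm(d); P=np.eye(3)-np.outer(d,d)
        A.append(P);b.append(P@c["T"][:3,3])
    return np.linalg.lstsq(np.vstack(A),np.hstack(b),rcond=None)[0]
E
python3 - <<'E'
from m import *
cs,ct=capture("scene"),capture("top")
for c,nm,boxes in((cs,"scene",dict(sp=(210,160,255,215),hs=(285,168,335,225),tr=(125,112,205,172))),(ct,"top",dict(sp=(255,155,300,200),hs=(180,190,225,245),tr=(335,150,420,215)))):
    cl=cloud(c); hsv=cv2.cvtColor(c["color"],cv2.COLOR_RGB2HSV)
    for k,(a,b,x,y) in boxes.items():
        sub=hsv[b:y,a:x]; p=cl[b:y,a:x]; green=((sub[...,0]>60)&(sub[...,0]<95)&(sub[...,1]>90))
        m=~green & ((sub[...,2]>110)&(sub[...,1]<70) if k!="tr" else (sub[...,2]<255))
        n,l,st,_=cv2.connectedComponentsWithStats(m.astype(np.uint8)); i=1+np.argmax(st[1:,4]); m=(l==i)
        z=p[m][:,2]; ys,xs=np.nonzero(m); zt=np.percentile(z,[5,50,90])
        bench=np.median(p[green][:,2])
        rect=cv2.minAreaRect(np.c_[xs+a,ys+b].astype(np.float32)); q=cv2.boxPoints(rect)
        print(nm,k,st[i,4],"z",zt,"bench",bench,"rect",q.tolist())
        top=m&(p[...,2]>({"sp":.030,"hs":.018,"tr":.010}[k]))
        P=p[top][:,:2].astype(np.float32); R=cv2.minAreaRect(P*1000); print("   top minrect mm",R, len(P))
b=[]
for c,box in((cs,(215,165,250,205)),(ct,(260,160,295,195)),(cs,(125,112,205,172)),(ct,(335,150,420,215))):
    i=c["color"][box[1]:box[3],box[0]:box[2],::-1]; b.append(cv2.resize(i,(380,280),interpolation=cv2.INTER_CUBIC))
cv2.imwrite("pics/crop1.png",np.vstack([np.hstack(b[:2]),np.hstack(b[2:])]))
E
```

```text
scene sp 356 z [0.     0.0353 0.0378] bench 0.0004261742908877042 rect [[224.0, 174.0], [238.0, 174.0], [238.0, 198.0], [224.0, 198.0]]
   top minrect mm ((778.5802001953125, 175.23348999023438), (564.1741943359375, 36.6081657409668), 39.83856201171875) 235
scene hs 540 z [0.     0.0133 0.0254] bench 0.0005381891688971407 rect [[296.0517578125, 208.87933349609375], [309.08624267578125, 178.46554565429688], [324.65521240234375, 185.13796997070312], [311.6207275390625, 215.5517578125]]
   top minrect mm ((714.9102783203125, 274.7917785644531), (567.9099731445312, 46.93904113769531), 14.796380043029785) 243
scene tr 1607 z [0.0021 0.0075 0.017 ] bench 0.0006539979446849031 rect [[131.05665588378906, 146.62037658691406], [141.8668670654297, 116.59205627441406], [196.36402893066406, 136.21104431152344], [185.55381774902344, 166.23936462402344]]
   top minrect mm ((711.3511962890625, 29.968109130859375), (851.4353637695312, 183.60145568847656), 63.5009651184082) 492
top sp 331 z [-0.0009  0.0344  0.0374] bench -0.00089706878439344 rect [[264.6829528808594, 172.85365295410156], [276.3902893
[... 257 characters left out ...]
78  0.0251] bench -0.0006186703380022252 rect [[190.6538543701172, 201.26925659179688], [206.42308044433594, 198.11541748046875], [213.3076934814453, 232.53848266601562], [197.53846740722656, 235.69232177734375]]
   top minrect mm ((484.2450256347656, 214.71258544921875), (87.06485748291016, 40.885189056396484), 10.531977653503418) 283
top tr 2627 z [-0.0013  0.0045  0.0156] bench -0.0012001407831255806 rect [[342.6180114746094, 169.00430297851562], [404.7467956542969, 154.46353149414062], [414.2124328613281, 194.90774536132812], [352.0836486816406, 209.44851684570312]]
   top minrect mm ((539.2254638671875, -136.5135498046875), (110.6091537475586, 427.1403503417969), 11.256327629089355) 544
```

View pics/crop1.png

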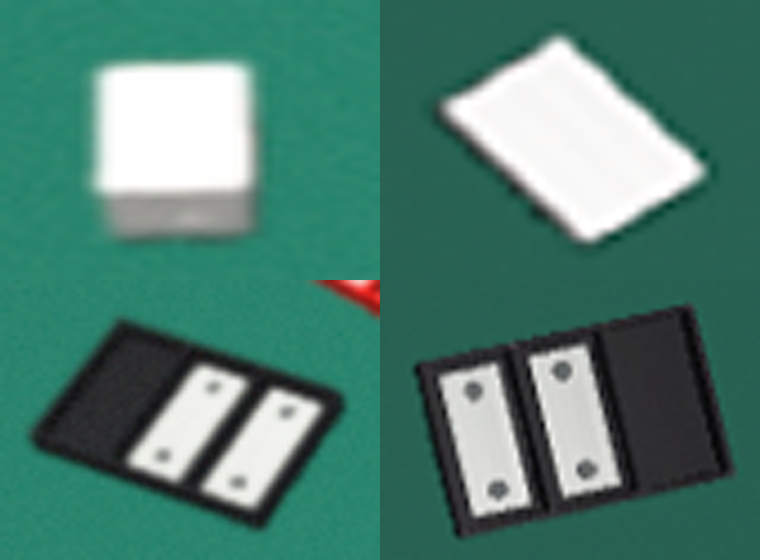

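The crop confirms the black tray. Its two brackets are on the left and in the middle of the top view, and the compartment on the right, the −y one, is empty. The spacer end facing the scene camera looks plain, so I'll check that with depth and refine the poses at the same time.

```bash
python3 - <<'E'
from m import *
cs,ct=capture("scene"),capture("top"); cen={}
for c,nm,boxes in((cs,"scene",dict(sp=(210,160,255,215),hs=(285,168,335,225),tr=(125,112,205,172))),(ct,"top",dict(sp=(255,155,300,200),hs=(180,190,225,245),tr=(335,150,420,215)))):
    cl=cloud(c); hsv=cv2.cvtColor(c["color"],cv2.COLOR_RGB2HSV)
    for k,(a,b,x,y) in boxes.items():
        s=hsv[b:y,a:x].astype(int); p=cl[b:y,a:x]
        m=~((s[...,0]>60)&(s[...,0]<95)&(s[...,1]>90))
        if k=="tr": m=m&~((s[...,1]>120)&(s[...,2]>100))
        else: m=(s[...,1]<70)&(s[...,2]>110)
        if k=="sp" and nm=="scene": m&=s[...,2]>225
        n,l,st,ce=cv2.connectedComponentsWithStats(m.astype(np.uint8)); i=1+np.argmax(st[1:,4]); m=l==i
        ys,xs=np.nonzero(m); px=np.c_[xs+a,ys+b]; cen[nm,k]=ce[i]+[a,b]
        zt=dict(sp=.036,hs=.024,tr=.017)[k]
        cn=cv2.findContours(m.astype(np.uint8),0,1)[0]; cn=max(cn,key=len).reshape(-1,2)+[a,b]
        for zz in (zt,0): print(nm,k,"outline on z",zz,cv2.minAreaRect((plane(c,cn,zz)[:,:2]*1000).astype(np.float32)))
        print("   depth top", np.percentile(p[m&(p[...,2]>zt*.75)&(p[...,2]<zt*1.4)][:,2],[10,50,90]))
for k in("sp","hs","tr"): print(k,"tri",tri(cs,cen["scene",k],ct,cen["top",k]))
s=r.read_state()
from scipy.spatial.transform import Rotation as R
print(R.from_quat(np.roll(s["orientation"],-1)).as_matrix())
print(cs["color"][188:202,221:241].mean(-1).astype(int)); 
cl=cloud(cs)[188:202,221:241]; u=np.array([np.cos(.636),np.sin(.636)])
print(((cl[...,:2]-[.582,.012])@u*1000).astype(int))
E
```

```text
scene sp outline on z 0.036 ((583.157958984375, 10.068077087402344), (56.29120635986328, 36.55796813964844), 35.87467575073242)
scene sp outline on z 0 ((565.8651733398438, -5.481048583984375), (58.722999572753906, 38.137290954589844), 35.87452697753906)
   depth top [0.0348 0.0365 0.0382]
scene hs outline on z 0.024 ((490.5191650390625, 214.6634521484375), (105.25862884521484, 46.28009796142578), 9.979870796203613)
scene hs outline on z 0 ((476.5242004394531, 210.25326538085938), (108.24708557128906, 47.594051361083984), 9.979859352111816)
   depth top [0.0219 0.0244 0.0265]
scene tr outline on z 0.017 ((567.4331665039062, -257.7292175292969), (114.89500427246094, 174.08740234375), 11.569339752197266)
scene tr outline on z 0 ((559.135498046875, -270.2493896484375), (117.18658447265625, 177.55960083007812), 11.569334983825684)
   depth top [0.0137 0.0166 0.019 ]
top sp outline on z 0.036 ((582.875244140625, 13.054533004760742), (59.10185241699219, 38.308868408203125), 36.82406234741211)
top sp outline on z 0 ((585.5657348632812, 11.246231079101562), (60.90369415283203, 39.47679138183
[... 2492 characters left out ...]
  29  12
   13  13]
 [ 14  16  15  14  28  29  29  25  21  21  20  20  22  22  30  28  27  15
   17  17]
 [ 19  18  17  19  28  28  29  26  26  24  24  24  23  26 535  29  28  20
   21  19]
 [ 23  21  20  21  26  28  30  31  29  27  28  28  28  29  28  29  29  22
   21  22]
 [ 24  23  25  25  28  29  28  29  27  31  28  29  29  30  29  28  28  27
   26  26]
 [ 28  27  29  27  28  30  29  30  27  27  30  29  29  29  28  27  29  30
   30  30]
 [ 30  30  33  30  32  31  32  32  32  30  33  32  34  32  32  34  33  33
   33  33]
 [ 35  34  33  35  35  35  33  34  33  37  36  35  35  37  37  37  35  36
   34  36]
 [ 36  37  37  37  38  37  38  38  38  38  39  38  39  39  39  39  39  38
   39  39]]
```

The depth map shows that the hole is in the end facing the scene camera. Its readings go 10 mm inward mid-face at about (231,194), so the spacer's x axis points along +36.4°. The measured poses are:
- **Heat sink:** (0.4845, 0.215), yaw 10°.
- **Slot:** (0.575, −0.314), yaw 11.3°.

Next I'll move towards the heat sink.

{"op": "carry_out", "data": {"linear": [[0.015,-0.018,0],[0.04,-0.048,0],[0.066,-0.079,0],[0.092,-0.11,0],[0.118,-0.141,0],[0.144,-0.172,0],[0.17,-0.203,0],[0.196,-0.234,0],[0.222,-0.265,0],[0.248,-0.296,0]], "turn": [0,0,0,0,0,0,0,0,0,0], "jaw": [0.093,0.093,0.093,0.093,0.093,0.093,0.093,0.093,0.093,0.093]}}

```text
clock: 1.13
ee_pos: [0.3073, -0.1763, 0.2359]
orientation: [0.0, 0.991, 0.135, 0.0]
ft_force: [1.5, -0.3, -0.6]
gripper_width: 0.0933
finger_force: 0.0
```

{"op": "carry_out", "data": {"linear": [[0.026,-0.031,0],[0.052,-0.062,0],[0.078,-0.093,0.01],[0.104,-0.124,0.02],[0.13,-0.155,0.035],[0.156,-0.186,0.05],[0.182,-0.217,0.065],[0.208,-0.248,0.08],[0.234,-0.28,0.095],[0.26,-0.31,0.1]], "turn": [0,0,0,0,0,0,1.5,3,4.5,5.6], "jaw": [0.093,0.093,0.093,0.093,0.093,0.093,0.093,0.093,0.08,0.07]}}

```text
clock: 1.97
ee_pos: [0.4708, 0.1865, 0.1348]
orientation: [0.0, 0.996, 0.086, -0.001]
ft_force: [0.5, -1.1, 0.7]
gripper_width: 0.0837
finger_force: 0.0
```

```bash
cat > rel.py <<'E'
# offset from the current pose to a target TCP (x,y,z,yaw deg of tool x) in tool axes
import sys
from h import *
from scipy.spatial.transform import Rotation as R
s=r.read_state(); M=R.from_quat(np.roll(s["orientation"],-1)).as_matrix()
t=np.array(list(map(float,sys.argv[1:5]))); yaw=np.degrees(np.arctan2(M[1,0],M[0,0]))
print("t",s["clock"],"pos",s["ee_pos"].round(4),"yaw",yaw.round(2),"q",s["joint_positions"].round(2),"w",round(s["gripper_width"],4),"f",s["finger_force"],s["ft_force"].round(1))
print("shift",(M.T@(t[:3]-s["ee_pos"])).round(4),"turn",round((yaw-t[3]+90)%180-90,2))
E
python3 rel.py .4845 .215 .032 10
```

```text
t 1.9667 pos [0.4708 0.1865 0.1348] yaw 9.92 q [ 0.16  0.28  1.78 -0.    1.09  1.55] w 0.0837 f 0.0 [ 0.5 -1.1  0.7]
shift [ 0.0187 -0.0257  0.1028] turn -0.08
```

{"op": "carry_out", "data": {"linear": [[0.008,-0.012,0.02],[0.015,-0.02,0.04],[0.015,-0.02,0.06],[0.015,-0.02,0.06],[0.015,-0.02,0.06]], "turn": [0,0,0,0,0], "jaw": [0.07,0.07,0.07,0.07,0.07]}}

```text
clock: 2.38
ee_pos: [0.482, 0.2069, 0.0758]
orientation: [0.0, 0.996, 0.087, -0.002]
ft_force: [0.6, -0.2, 0.8]
gripper_width: 0.0701
finger_force: 0.0
```

```bash
python3 rel.py .4845 .215 .032 10; python3 -c "
from h import *
save(capture('top'),'t2.png',(160,170,240,250),6)"
```

```text
t 2.3833 pos [0.482  0.2069 0.0758] yaw 10.0 q [ 0.19  0.38  1.8  -0.    0.97  1.59] w 0.0701 f 0.0 [ 0.6 -0.2  0.8]
shift [ 0.004  -0.0076  0.0438] turn -0.0
```

View pics/t2.png

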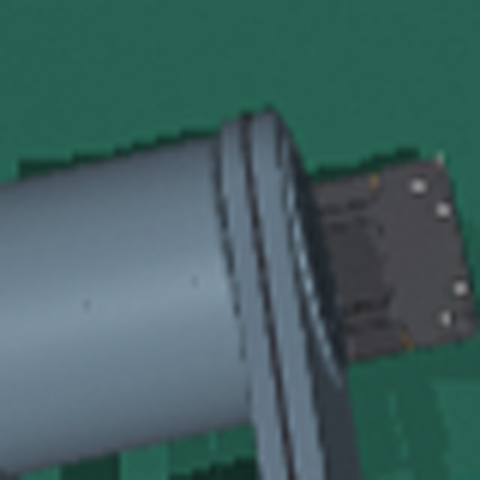

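The gripper and wrist hide the heat sink at its place, as expected. I'll go down with the measured offsets and grip.

{"op": "carry_out", "data": {"linear": [[0.004,-0.0075,0],[0.004,-0.0075,0.015],[0.004,-0.0075,0.03],[0.004,-0.0075,0.04],[0.004,-0.0075,0.044],[0.004,-0.0075,0.044],[0.004,-0.0075,0.044],[0.004,-0.0075,0.044],[0.004,-0.0075,0.044],[0.004,-0.0075,0.044]], "turn": [0,0,0,0,0,0,0,0,0,0], "jaw": [0.07,0.07,0.07,0.07,0.07,0.07,0.05,0.03,0.03,0.03], "squeeze": 25}}

```text
clock: 3.27
ee_pos: [0.4861, 0.2151, 0.0333]
orientation: [-0.0, 0.996, 0.087, 0.001]
ft_force: [0.6, 0.2, -0.4]
gripper_width: 0.0478
finger_force: 0.0
```

{"op": "carry_out", "data": {"linear": [[0,0,0],[0,0,0],[0,0,0],[0,0,-0.01],[0,0,-0.03],[0,0,-0.05],[0,0,-0.05],[0,0,-0.05]], "turn": [0,0,0,0,0,0,0,0], "jaw": [0.03,0.03,0.03,0.03,0.03,0.03,0.03,0.03]}}

```text
clock: 3.93
ee_pos: [0.4864, 0.2153, 0.0837]
orientation: [-0.0, 0.996, 0.087, 0.001]
ft_force: [1.2, 0.5, -1.9]
gripper_width: 0.0398
finger_force: 25.0
```

```bash
python3 rel.py .575 -.314 .08 11.3; python3 -c "
from h import *
save(capture('scene'),'s2.png',(250,110,370,230),5)"
```

```text
t 3.9333 pos [0.4864 0.2153 0.0837] yaw 9.98 q [0.21 0.38 1.78 0.   0.98 1.6 ] w 0.0398 f 24.999721348285675 [ 1.2  0.5 -1.9]
shift [-0.0044  0.5367  0.0036] turn -1.32
```

View pics/s2.png

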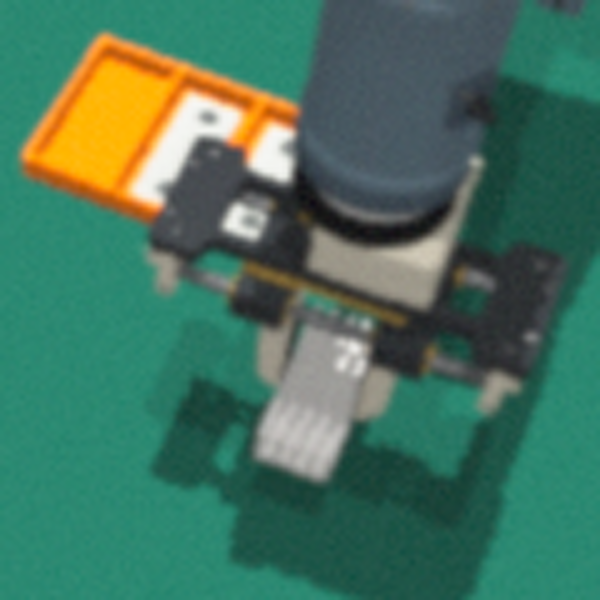

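It is held at 39.8 mm width with 25 N and hangs about level, with the fins at roughly (300,440) in the crop. I'll carry it to the slot.

{"op": "carry_out", "data": {"linear": [[0,0.01,-0.01],[0,0.03,-0.015],[0,0.06,-0.015],[0,0.09,-0.015],[0,0.12,-0.015],[0,0.15,-0.015],[0,0.18,-0.015],[0,0.21,-0.015],[0,0.24,-0.015],[-0.002,0.27,-0.015]], "turn": [0,0,0,0,0,0,0,0,0,0], "jaw": [0.03,0.03,0.03,0.03,0.03,0.03,0.03,0.03,0.03,0.03]}}

```text
clock: 4.82
ee_pos: [0.5299, -0.0533, 0.0972]
orientation: [-0.0, 0.996, 0.087, -0.001]
ft_force: [1.1, -0.8, -0.7]
gripper_width: 0.0396
finger_force: 25.0
```

{"op": "carry_out", "data": {"linear": [[0,0.03,0],[0,0.06,0],[0,0.09,0],[0,0.12,0],[0,0.15,0],[0,0.18,0],[0,0.21,0],[0,0.24,0],[-0.001,0.255,0],[-0.002,0.265,0]], "turn": [0,0,0,0,0,0,0,-0.5,-1,-1.3], "jaw": [0.03,0.03,0.03,0.03,0.03,0.03,0.03,0.03,0.03,0.03]}}

```text
clock: 5.65
ee_pos: [0.5733, -0.3154, 0.0967]
orientation: [-0.0, 0.995, 0.097, -0.001]
ft_force: [-0.8, 0.3, -2.0]
gripper_width: 0.0399
finger_force: 25.0
```

{"op": "carry_out", "data": {"linear": [[0,0,0],[0,0,0],[0,0,0]], "turn": [0,0,0], "jaw": [0.03,0.03,0.03]}}

```text
clock: 5.9
ee_pos: [0.5738, -0.3112, 0.0972]
orientation: [-0.001, 0.995, 0.098, -0.001]
ft_force: [1.3, 0.2, -1.2]
gripper_width: 0.0396
finger_force: 25.0
```

```bash
python3 rel.py .576 -.314 .0365 11.3; python3 -c "
from h import *
save(capture('scene'),'s3.png',(90,60,230,190),5)"
```

```text
t 5.9 pos [ 0.5738 -0.3112  0.0972] yaw 11.3 q [-0.67  0.55  1.44  0.    1.15  0.71] w 0.0396 f 24.999638199806213 [ 1.3  0.2 -1.2]
shift [0.0017 0.0033 0.0607] turn -0.0
```

View pics/s3.png

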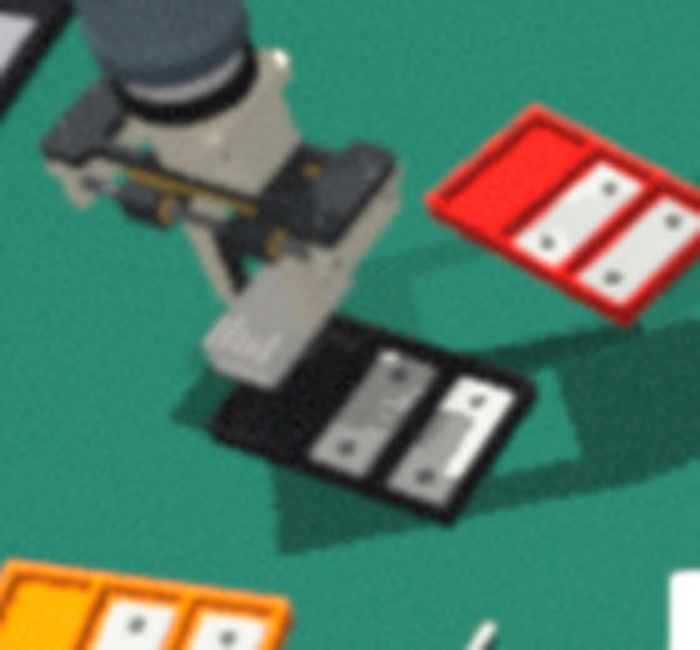

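The heat sink hangs level just above the black tray's empty compartment at (290,340) in the crop. I'll lower it.

{"op": "carry_out", "data": {"linear": [[0.0015,0.0033,0.01],[0.0015,0.0033,0.025],[0.0015,0.0033,0.04],[0.0015,0.0033,0.048],[0.0015,0.0033,0.053],[0.0015,0.0033,0.057],[0.0015,0.0033,0.059],[0.0015,0.0033,0.059],[0.0015,0.0033,0.059]], "turn": [0,0,0,0,0,0,0,0,0], "jaw": [0.03,0.03,0.03,0.03,0.03,0.03,0.03,0.03,0.03]}}

```text
clock: 6.7
ee_pos: [0.5768, -0.3157, 0.0392]
orientation: [0.0, 0.995, 0.098, 0.0]
ft_force: [0.3, 0.3, -1.0]
gripper_width: 0.0394
finger_force: 25.0
```

```bash
python3 rel.py .576 -.314 .0365 11.3
```

```text
t 6.7 pos [ 0.5768 -0.3157  0.0392] yaw 11.28 q [-0.67  0.62  1.48 -0.    1.04  0.7 ] w 0.0394 f 24.999706149101257 [ 0.3  0.3 -1. ]
shift [-0.0005 -0.0019  0.0027] turn -0.02
```

{"op": "carry_out", "data": {"linear": [[0,-0.001,0.0012],[0,-0.001,0.002],[0,-0.001,0.002],[0,-0.001,0.002],[0,-0.001,0.002],[0,-0.001,0.002],[0,-0.001,0.002],[0,-0.001,-0.005],[0,-0.001,-0.025],[0,-0.001,-0.05]], "turn": [0,0,0,0,0,0,0,0,0,0], "jaw": [0.03,0.03,0.03,0.046,0.05,0.055,0.06,0.06,0.06,0.06]}}

```text
clock: 7.53
ee_pos: [0.5751, -0.3136, 0.0876]
orientation: [-0.002, 0.995, 0.098, -0.002]
ft_force: [-0.4, 0.1, 0.0]
gripper_width: 0.0602
finger_force: 0.0
```

{"op": "carry_out", "data": {"linear": [[0,0,-0.03],[0,-0.02,-0.05],[0,-0.05,-0.05],[0,-0.085,-0.05],[0,-0.12,-0.05],[0,-0.155,-0.05],[0,-0.19,-0.05],[0,-0.21,-0.05],[0,-0.21,-0.05]], "turn": [0,0,0,0,0,0,0,0,0], "jaw": [0.06,0.06,0.06,0.06,0.06,0.06,0.06,0.06,0.06]}}

```text
clock: 8.28
ee_pos: [0.534, -0.1045, 0.1394]
orientation: [-0.001, 0.995, 0.1, -0.0]
ft_force: [-0.3, 0.5, 0.1]
gripper_width: 0.0602
finger_force: 0.0
```

```bash
python3 - <<'E'
from m import *
cs,ct=capture("scene"),capture("top")
b=[cv2.resize(c["color"][y0:y1,x0:x1,::-1],(390,330),interpolation=cv2.INTER_CUBIC) for c,(x0,y0,x1,y1) in((cs,(125,110,207,175)),(ct,(335,148,420,215)))]
cv2.imwrite("pics/t3.png",np.hstack(b))
p=cloud(ct)[148:215,335:420].reshape(-1,3); c,s=np.cos(.197),np.sin(.197)
q=(p[:,:2]-[.575,-.3144])@np.array([[c,-s],[s,c]])
m=(abs(q[:,0])<.06)&(abs(q[:,1])<.03)&(p[:,2]>.021)&(p[:,2]<.04)
print(m.sum(),np.percentile(p[m][:,2],[5,50,95]),cv2.minAreaRect((q[m]*1000).astype(np.float32)))
E
python3 rel.py .583 .011 .15 36.4
```

```text
66 [0.0222 0.0254 0.0287] ((8.391374588012695, -13.170856475830078), (95.64447021484375, 36.20896911621094), 25.344337463378906)
t 8.3833 pos [ 0.5356 -0.1083  0.1396] yaw 11.38 q [-0.4   0.33  1.68 -0.    1.13  0.97] w 0.0597 f 0.0 [0.9 0.1 0.7]
shift [ 0.07   -0.1076 -0.0105] turn -25.02
```

View pics/t3.png

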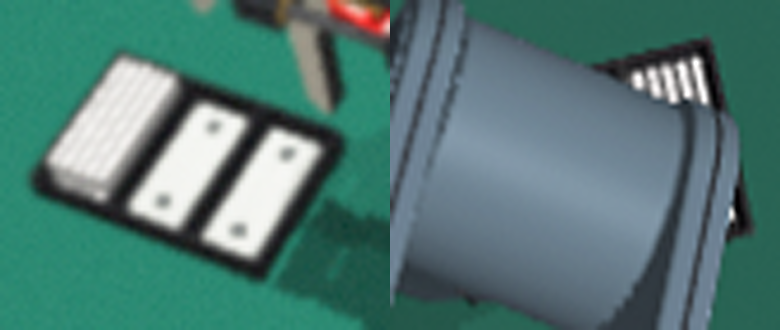

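The heat sink is seated inside the −y compartment, fins up; the scene half shows it between the walls at (115,125). I'll confirm with depth once the arm is clear. Now I'll hover over the spacer's hole-end half.

{"op": "carry_out", "data": {"linear": [[0.015,-0.015,0],[0.035,-0.04,0],[0.055,-0.07,0],[0.07,-0.1,0],[0.08,-0.112,0.01],[0.085,-0.115,0.03],[0.085,-0.115,0.05],[0.085,-0.115,0.05],[0.085,-0.115,0.05],[0.085,-0.115,0.05]], "turn": [-4,-8,-12,-16,-20,-25,-25,-25,-25,-25], "jaw": [0.06,0.06,0.06,0.06,0.06,0.06,0.06,0.06,0.06,0.06]}}

```text
clock: 9.22
ee_pos: [0.597, 0.0195, 0.0895]
orientation: [0.0, 0.951, 0.31, 0.0]
ft_force: [0.3, -0.6, 0.7]
gripper_width: 0.0602
finger_force: 0.0
```

```bash
python3 - <<'E'
from m import *
ct=capture("top"); cs=capture("scene")
c,s=np.cos(.197),np.sin(.197)
for n,k in(("top",ct),("scene",cs)):
    p=cloud(k).reshape(-1,3); q=(p[:,:2]-[.575,-.3144])@np.array([[c,-s],[s,c]])
    m=(abs(q[:,0])<.056)&(abs(q[:,1])<.028)&(p[:,2]>.021)&(p[:,2]<.04)
    A=np.c_[q[m],np.ones(m.sum())]; print(n,m.sum(),np.percentile(p[m][:,2],[5,50,95]),"tilt",np.linalg.lstsq(A,p[m][:,2],rcond=None)[0],cv2.minAreaRect((q[m]*1000).astype(np.float32)))
E
python3 rel.py .596 .021 .0195 36.4
```

```text
top 334 [0.0219 0.0254 0.0288] tilt [-0.0058 -0.0039  0.0254] ((0.6893196105957031, 4.628269195556641), (105.75921630859375, 46.124267578125), 0.29122164845466614)
scene 291 [0.0216 0.0262 0.0294] tilt [ 0.0021 -0.0082  0.026 ] ((-0.2557220458984375, -2.482278823852539), (49.65008544921875, 92.73780059814453), 86.62519836425781)
t 9.3167 pos [0.5972 0.0197 0.0902] yaw 36.19 q [-0.15  0.47  1.6  -0.    1.07  0.79] w 0.0601 f 0.0 [-0.2  0.6 -0.4]
shift [-0.0004 -0.0019  0.0706] turn -0.21
```

The heat sink is flat and centred: top at about 0.026, tilt under 0.01. Now I'll go down and grip the spacer lightly, so that it can pivot between the pads as I tip it up about its plain-end edge.

{"op": "carry_out", "data": {"linear": [[0,-0.001,0.02],[0,-0.0015,0.04],[0,-0.0015,0.055],[0,-0.0015,0.065],[0,-0.0015,0.069],[0,-0.0015,0.069],[0,-0.0015,0.069],[0,-0.0015,0.069],[0,-0.0015,0.069],[0,-0.0015,0.069]], "turn": [0,0,0,0,0,0,0,0,0,0], "jaw": [0.06,0.06,0.06,0.06,0.06,0.05,0.045,0.04,0.03,0.03], "squeeze": 5}}

```text
clock: 10.15
ee_pos: [0.5962, 0.0218, 0.0208]
orientation: [0.001, 0.95, 0.311, 0.001]
ft_force: [0.2, -0.6, 3.2]
gripper_width: 0.0362
finger_force: 5.0
```

{"op": "carry_out", "data": {"linear": [[0,0,0],[0,0,0],[0,0,0]], "turn": [0,0,0], "jaw": [0.03,0.03,0.03]}}

```text
clock: 10.4
ee_pos: [0.5962, 0.0218, 0.0208]
orientation: [0.001, 0.95, 0.311, 0.001]
ft_force: [0.5, -0.5, 5.1]
gripper_width: 0.0361
finger_force: 5.0
```

```bash
python3 rel.py .596 .021 .0195 36.4; python3 -c "
import numpy as np
for t in range(0,91,6):
    a=np.radians(t); d,h=44,21; print(t, [round(float(v)) for v in (d*np.cos(a)-h*np.sin(a)-d, -(h*np.cos(a)+d*np.sin(a)-h))])"
```

```text
t 10.4 pos [0.5962 0.0218 0.0208] yaw 36.28 q [-0.15  0.56  1.66 -0.    0.92  0.79] w 0.0361 f 4.952033213339746 [ 0.5 -0.5  5.1]
shift [-0.0007  0.0005  0.0013] turn -0.12
0 [0, 0]
6 [-2, -4]
12 [-5, -9]
18 [-9, -13]
24 [-12, -16]
30 [-16, -19]
36 [-21, -22]
42 [-25, -24]
48 [-30, -26]
54 [-35, -27]
60 [-40, -28]
66 [-45, -28]
72 [-50, -27]
78 [-55, -26]
84 [-60, -25]
90 [-65, -23]
```

{"op": "carry_out", "data": {"linear": [[-0.001,0,-0.002],[-0.002,0,-0.004],[-0.005,0,-0.009],[-0.009,0,-0.013],[-0.012,0,-0.016],[-0.016,0,-0.019],[-0.021,0,-0.022],[-0.025,0,-0.024],[-0.025,0,-0.024]], "turn": [0,0,0,0,0,0,0,0,0], "jaw": [0.03,0.03,0.03,0.03,0.03,0.03,0.03,0.03,0.03]}}

```text
clock: 11.15
ee_pos: [0.5745, 0.0067, 0.0442]
orientation: [0.0, 0.95, 0.311, -0.0]
ft_force: [-0.5, -0.3, -2.3]
gripper_width: 0.0361
finger_force: 5.0
```

```bash
python3 -c "
from h import *
save(capture('scene'),'s4.png',(180,120,290,220),6)"; python3 rel.py .596 .021 .0195 36.4
```

```text
t 11.2 pos [0.5748 0.0069 0.044 ] yaw 36.24 q [-0.18  0.5   1.7   0.    0.95  0.76] w 0.0363 f 4.954778063111007 [ 1.  -0.1 -2.7]
shift [0.0254 0.0012 0.0245] turn -0.16
```

View pics/s4.png

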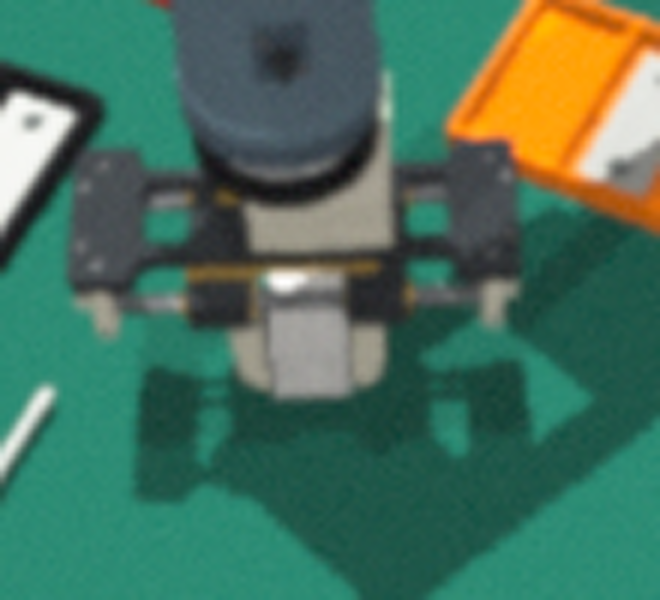

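The spacer at (310,345) is tilting in the pads, with a square face towards the camera. I'll check the tilt and the hole with depth.

```bash
cat > d.py <<'E'
from m import *
import sys
c=capture("scene"); p=cloud(c); g=r.read_state()["ee_pos"]
a=np.radians(36.3); u=np.array([np.cos(a),np.sin(a)]); v=np.array([-u[1],u[0]])
x0,y0,x1,y1=map(int,sys.argv[1:5])
q=p[y0:y1,x0:x1]; X=(q[...,:2]-g[:2])@u*1000; Y=(q[...,:2]-g[:2])@v*1000
print("TCP",g)
for n,A in(("along",X),("z",q[...,2]*1000),("across",Y)): print(n);print("\n".join(" ".join("%4d"%max(-99,min(999,t)) for t in row) for row in A))
E
python3 d.py 222 162 242 188
```

```text
TCP [0.575  0.007  0.0438]
along
  23   22   23   23   24   22   22   22   22   24   24   23   22   23   24   23   23   23   23   24
  24   23   24   22   22   23   24   24   24   22   22   23   22   22   23   22   23   23   24   22
  22   22   22   23   23   23   22   22   22   24   21   23   21   22   21   20   22   22   20   20
  21   21   23   22   22   22   21   20   22   21   22   22   23   21   22  544   23   23   22   21
  20  -73  -74  -33  -30  -32  -31  -31  -29  -30  -30  -31  -31  -29  -31   24   23   22   24   25
  12   -6  -69  -27  -28  -28  -26  -27  -27  -27  -27  -28  -27  -26  -27   26   25   28   25   27
  20   -5  -65  -26  -23  -24  -23  -24  -25  -23  -22  -25  -23   25   25   30   30   28   29   29
  26   26   25   28   28   26   26   25   27   29   27   29   28   29   27   32   33   32   34   32
  29   30   29   30   30   30   29   31   31   30   30   31   28   30   29   35   36   37   35   35
  31   31   31   31   31   33   31   30   30   31   32   31   29   30   31   34   35   36   35   35
  32    8   -2  -10   -9  -11  -11  -11  -12   -8   -9   -9   -8  -
[... 6041 characters left out ...]

 -24  -22  -19  -16  -13  -10   -8   -6   -4   -1    1    4    7   10   13   16   18   21   24   27
 -25  -22  -19  -16  -14  -11   -8   -6   -3    0    1    4    7   10   13   16   18   21   24   27
 -25  -23  -20  -17  -14  -11   -8   -6   -3   -1    1    4    7   10   13   15   18   21   50   26
 -26  -23  -20  -17  -14  -12   -9   -6   -3   -1    1    4    7   10   12   15   18   21   23   25
 -28  -26  -23  -20  -15  -12   -9   -6   -4   -1    1    4    7    9   12   15   18   20   22   25
 -28  -26  -23  -20  -15  -12  -11   -8   -5   -3    0    2    5    8   11   14   17   20   22   25
 -28  -26  -23  -20  -17  -14  -11   -8   -6   -2    0    2    5    8   11   14   17   20   22   25
```

The spacer didn't pivot. Depth puts its top face flat at z≈58 and its hole end vertical at along≈12, so the pads hold it too firmly at 5 N. I'll try the minimum grip while raising it, so that it swings under its own weight.

{"op": "carry_out", "data": {"linear": [[0,0,0],[0,0,0],[0,0,-0.01],[0,0,-0.02],[0,0,-0.02],[0,0,-0.02]], "turn": [0,0,0,0,0,0], "jaw": [0.03,0.03,0.03,0.03,0.03,0.03], "squeeze": 3}}

```text
clock: 11.75
ee_pos: [0.5761, 0.0071, 0.065]
orientation: [0.001, 0.95, 0.311, 0.001]
ft_force: [-0.2, -0.3, -1.7]
gripper_width: 0.0359
finger_force: 3.0
```

```bash
cat > e.py <<'E'
# spacer profile along tool x: depth points of the scene view near the gripper, across |Y|<10
from m import *
c=capture("scene"); p=cloud(c).reshape(-1,3); s=r.read_state(); g=s["ee_pos"]
a=np.radians(36.3); u=np.array([np.cos(a),np.sin(a)]); v=np.array([-u[1],u[0]])
X=(p[:,:2]-g[:2])@u*1000; Y=(p[:,:2]-g[:2])@v*1000; z=p[:,2]*1000
m=(abs(Y+1)<13)&(X>-45)&(X<60)&(z>5)&(z<g[2]*1000+50)
o=np.lexsort((X[m],))
print(g,s["finger_force"],s["gripper_width"])
n=max(1,m.sum()//60)
print([(int(x),int(y),int(h)) for x,y,h in zip(X[m],Y[m],z[m])][::n])
E
python3 e.py
```

```text
[0.5756 0.0072 0.0644] 3.0000077979639173 0.03584392760843034
[(-38, -12, 74), (-35, -6, 77), (-36, 0, 76), (-35, 4, 78), (-35, 10, 77), (-33, -9, 75), (-34, -3, 75), (-32, 1, 77), (-31, 7, 77), (-28, -11, 78), (-29, -6, 76), (-28, 0, 78), (-27, 4, 79), (-29, 10, 76), (-14, -8, 80), (-13, -3, 80), (-14, 1, 78), (-15, 7, 77), (-11, -11, 78), (-11, -6, 78), (-11, 0, 79), (-9, 4, 80), (-11, 10, 78), (-6, -8, 81), (-8, -3, 78), (-9, 1, 76), (-8, 7, 77), (-3, -11, 81), (-5, -6, 78), (-2, 0, 82), (-3, 4, 79), (-3, 10, 79), (-2, -8, 78), (-1, -3, 79), (0, 2, 81), (-1, 7, 79), (3, -13, 81), (4, -8, 82), (1, -3, 78), (2, 2, 80), (4, 7, 82), (7, -13, 83), (6, -8, 80), (6, -3, 81), (5, 2, 79), (7, 7, 82), (8, -11, 80), (9, -5, 81), (8, 0, 79), (10, 4, 82), (8, 9, 78), (10, -8, 78), (11, -3, 78), (12, 4, 80), (9, 9, 75), (12, -8, 76), (12, -3, 75), (11, 1, 73), (10, 6, 72), (12, -11, 71), (4, -7, 59), (0, -2, 52), (0, 3, 52), (12, 9, 69), (11, -9, 64), (4, -5, 54), (3, 0, 51), (6, 6, 56), (13, -12, 63), (10, -7, 57), (9, -2, 55), (7, 3, 53), (12, 8, 60), (13, -12, 58), (12, -7, 55), (11, -2, 54), (10, 3, 52), (12, 8, 55), (13, -13, 53), (13, -7, 53), (12, -2, 51), (13, 3, 52), (13, 8, 51), (13, -13, 48), (11, -8, 45), (13, -2, 46), (12, 2, 45), (13, 8, 46)]
```

It has started to tilt, by about 6°. I'll see whether it creeps further with brisk upward pulses.

{"op": "carry_out", "data": {"linear": [[0,0,-0.02],[0,0,-0.02],[0,0,-0.01],[0,0,0],[0,0,-0.02],[0,0,-0.02],[0,0,-0.01],[0,0,0],[0,0,-0.02],[0,0,-0.02]], "turn": [0,0,0,0,0,0,0,0,0,0], "jaw": [0.03,0.03,0.03,0.03,0.03,0.03,0.03,0.03,0.03,0.03]}}

```text
clock: 12.63
ee_pos: [0.5751, 0.0072, 0.083]
orientation: [-0.0, 0.95, 0.311, -0.0]
ft_force: [1.1, -0.2, -1.0]
gripper_width: 0.0359
finger_force: 3.0
```

```bash
python3 e.py
```

```text
[0.5755 0.0071 0.0828] 2.9997557401657104 0.03613019153745134
[(-35, -13, 54), (-32, -7, 58), (-33, -2, 57), (-28, 3, 63), (-29, 9, 62), (-8, -8, 87), (-7, -2, 88), (-4, 2, 92), (-4, 8, 92), (-1, -13, 92), (-3, -8, 90), (-2, -2, 91), (0, 2, 93), (-2, 8, 91), (0, -13, 89), (0, -8, 89), (0, -2, 89), (-2, 2, 87), (2, 8, 92), (3, -13, 91), (3, -7, 90), (2, -2, 89), (2, 2, 88), (1, 7, 87), (3, -13, 86), (5, -7, 89), (-12, -4, 62), (-13, 0, 60), (4, 7, 87), (5, -13, 84), (6, -8, 86), (-11, -4, 59), (-11, 0, 59), (-10, 6, 60), (8, -13, 84), (7, -8, 83), (-7, -4, 59), (-9, 0, 56), (-7, 6, 60), (10, -13, 82), (8, -8, 79), (-6, -4, 57), (-6, 0, 56), (-6, 6, 56), (12, -13, 80), (14, -8, 83), (-4, -5, 54), (-3, 0, 56), (-3, 6, 56), (14, -11, 79), (12, -6, 76), (-3, -2, 51), (-2, 3, 52), (15, 10, 78), (18, -11, 79), (15, -6, 75), (13, -1, 71), (17, 4, 77), (16, 9, 76), (16, -9, 72), (20, -3, 77), (17, 1, 73), (19, 7, 75), (19, -11, 72), (21, -6, 74), (19, -1, 72), (19, 4, 71), (22, 9, 75), (23, -9, 72), (22, -3, 71), (22, 1, 71), (23, 6, 71)]
```

It is swinging well and is now about 45° up, with the hole-end face running from (0,93) to (23,71). It is also slipping down in the pads, so I'll lower the plain-end edge to the bench and drag it over that edge.

{"op": "carry_out", "data": {"linear": [[0,0,0.012],[0,0,0.022],[0,0,0.028],[-0.004,0,0.028],[-0.008,0,0.027],[-0.011,0,0.027],[-0.014,0,0.027],[-0.017,0,0.027],[-0.02,0,0.027],[-0.02,0,0.027]], "turn": [0,0,0,0,0,0,0,0,0,0], "jaw": [0.03,0.03,0.03,0.03,0.03,0.03,0.03,0.03,0.03,0.03]}}

```text
clock: 13.52
ee_pos: [0.5585, -0.005, 0.0569]
orientation: [0.0, 0.95, 0.311, -0.0]
ft_force: [0.4, -0.1, -2.3]
gripper_width: 0.036
finger_force: 3.0
```

```bash
python3 e.py
```

```text
[ 0.5588 -0.0048  0.0569] 2.9999530781060457 0.036318495085721936
[(-10, -13, 60), (-9, -7, 62), (-7, -1, 65), (-5, 3, 66), (-2, 9, 71), (-1, -9, 68), (-1, -4, 68), (-3, 0, 65), (-2, 6, 67), (-2, 11, 66), (0, -10, 65), (2, -4, 69), (2, 1, 68), (1, 6, 67), (1, 11, 66), (2, -10, 65), (4, -4, 67), (2, 0, 64), (2, 6, 64), (3, 11, 65), (6, -10, 65), (-10, -6, 40), (-11, 0, 39), (-13, 4, 36), (5, 11, 63), (8, -10, 63), (-10, -6, 35), (-10, 0, 35), (-8, 4, 38), (7, 11, 61), (8, -10, 59), (-6, -6, 36), (-8, -1, 34), (-5, 4, 37), (9, 11, 59), (11, -10, 57), (-4, -6, 35), (-3, 0, 35), (-4, 4, 34), (12, 11, 58), (13, -10, 56), (-2, -6, 32), (-2, -1, 31), (-2, 4, 32), (14, 11, 56), (16, -10, 56), (12, -5, 49), (-2, -1, 27), (-1, 4, 29), (16, 11, 54), (17, -10, 52), (18, -5, 54), (16, 0, 49), (19, 5, 54), (19, 11, 54), (20, -10, 51), (19, -5, 49), (21, 0, 53), (21, 5, 52), (19, 11, 49), (23, -8, 51), (21, -2, 48), (24, 2, 52), (24, 8, 51), (27, -10, 52), (23, -5, 45), (26, 0, 49), (26, 5, 50), (25, 10, 49)]
```

The axis is now about 35° from vertical with the edge at the bench. I'll continue the arc to upright.

{"op": "carry_out", "data": {"linear": [[0,0,0.002],[-0.004,0,0.0025],[-0.008,0,0.0025],[-0.012,0,0.003],[-0.016,0,0.0035],[-0.02,0,0.0045],[-0.024,0,0.0055],[-0.028,0,0.007],[-0.032,0,0.009],[-0.034,0,0.01]], "turn": [0,0,0,0,0,0,0,0,0,0], "jaw": [0.03,0.03,0.03,0.03,0.03,0.03,0.03,0.03,0.03,0.03]}}

```text
clock: 14.4
ee_pos: [0.5308, -0.0252, 0.0465]
orientation: [0.0, 0.95, 0.311, -0.0]
ft_force: [-1.9, -0.4, 2.8]
gripper_width: 0.0361
finger_force: 3.0
```

```bash
python3 e.py
```

```text
[ 0.5306 -0.0253  0.0463] 2.999910286744125 0.03614975851371414
[(-6, -13, 66), (-7, -7, 65), (-7, -2, 64), (-9, 3, 61), (-7, 9, 63), (-7, -13, 60), (-4, -7, 63), (-4, -2, 64), (-5, 3, 62), (-7, 8, 58), (-4, -13, 59), (-1, -7, 62), (0, -2, 63), (-4, 3, 58), (-4, 8, 58), (0, -13, 61), (1, -8, 61), (2, -2, 62), (-1, 3, 58), (-1, 8, 57), (3, -13, 60), (2, -8, 58), (-1, -2, 53), (-3, 2, 50), (3, 8, 59), (5, -13, 58), (5, -8, 58), (-5, -3, 43), (-6, 2, 41), (1, 8, 51), (9, -13, 59), (4, -8, 52), (-6, -4, 36), (-7, 1, 34), (-1, 7, 43), (11, -13, 57), (13, -8, 59), (-7, -4, 30), (-6, 1, 31), (-5, 7, 32), (15, -13, 57), (14, -8, 55), (-4, -4, 30), (-2, 1, 32), (15, 8, 57), (18, -11, 56), (19, -5, 58), (18, 0, 56), (17, 5, 55), (18, 11, 56), (21, -11, 57), (20, -5, 54), (22, 0, 57), (20, 5, 54), (20, 11, 54), (23, -11, 54), (21, -5, 51), (22, 0, 53), (25, 5, 56), (22, 11, 52), (24, -11, 51), (25, -5, 52), (25, 0, 52), (24, 5, 51), (24, 11, 50), (22, -9, 43), (23, -3, 45), (23, 2, 44), (22, 7, 42), (20, -12, 35), (21, -6, 37), (20, -1, 35), (18, 4, 31), (19, 10, 32), (17, -10, 26), (18, -4, 27), (18, 1, 27), (17, 6, 25), (15, -13, 17), (18, -7, 23), (15, -2, 17), (18, 3, 21), (16, 9, 18), (15, -8, 12), (14, -2, 11), (13, 3, 9), (14, 9, 10), (13, -11, 5)]
```

It is about 14° from upright, well inside its tipping limit. I'll release so it settles on its plain end, then rise and look.

{"op": "carry_out", "data": {"linear": [[-0.004,0,0.001],[-0.008,0,0.002],[-0.008,0,0.002],[-0.008,0,0.002],[-0.008,0,0.002],[-0.008,0,0.002],[-0.008,0,0.002],[-0.008,0,0.002],[-0.008,0,0.002]], "turn": [0,0,0,0,0,0,0,0,0], "jaw": [0.03,0.03,0.03,0.04,0.05,0.06,0.065,0.065,0.065]}}

```text
clock: 15.2
ee_pos: [0.5251, -0.0294, 0.0447]
orientation: [0.0, 0.95, 0.311, 0.0]
ft_force: [-0.1, -0.3, 0.2]
gripper_width: 0.0641
finger_force: 0.0
```

```bash
python3 - <<'E'
from m import *
c=capture("scene"); save(c,"s5.png",(180,110,290,210),6); p=cloud(c).reshape(-1,3); s=r.read_state(); g=s["ee_pos"]; print(g,s["finger_force"],s["gripper_width"])
a=np.radians(36.3); R2=np.array([[np.cos(a),-np.sin(a)],[np.sin(a),np.cos(a)]])
q=(p[:,:2]-g[:2])@R2*1000; z=p[:,2]*1000
m=(abs(q[:,0])<70)&(abs(q[:,1])<24)&(abs(z-56)<5)
print("top face",m.sum(),np.percentile(z[m],[5,50,95]),cv2.minAreaRect(q[m].astype(np.float32)),np.percentile(q[m],[2,98],axis=0))
h=(abs(q[:,0])<70)&(abs(q[:,1])<24)&(z>22)&(z<48); print("lower pts",q[h][:60:3].astype(int).tolist(),z[h][:60:3].astype(int))
E
```

```text
[ 0.5251 -0.0294  0.0447] 0.0 0.06457239432633038
top face 128 [52.7056 56.0984 58.4896] ((0.4141712188720703, 0.04241752624511719), (34.60074996948242, 38.866886138916016), 89.97576904296875) [[-18.1595 -16.9804]
 [ 19.4507  17.2863]]
lower pts [[-6, -6], [-7, 2], [-6, -6], [-7, 2], [-5, -6], [-8, 1], [-11, 18], [1, 18], [18, 2], [18, 10], [4, 18], [19, -9], [18, 0], [18, 7], [18, 16], [18, -12], [17, -3], [18, 4], [20, 13], [19, -15]] [47 45 42 39 38 33 24 27 46 47 27 43 42 41 41 37 35 37 39 34]
```

View pics/s5.png

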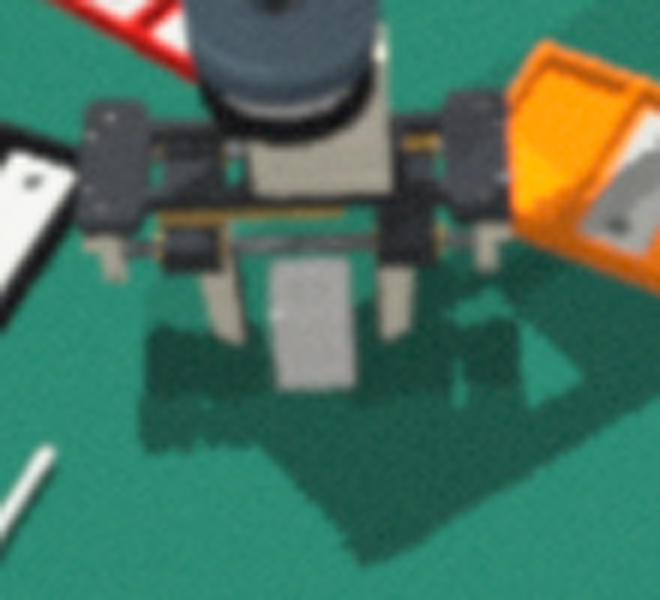

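The spacer stands upright at (313,325) on its plain end. Its top face is flat at z=56 with a depth dip at the hole, and it is centred under the TCP. I'll grip it firmly lower down and lift.

{"op": "carry_out", "data": {"linear": [[0,0,0.007],[0,0,0.014],[0,0,0.014],[0,0,0.014],[0,0,0.014],[0,0,0.014],[0,0,0.014],[0,0,0.014],[0,0,0.014],[0,0,0.014]], "turn": [0,0,0,0,0,0,0,0,0,0], "jaw": [0.064,0.064,0.055,0.045,0.038,0.03,0.03,0.03,0.03,0.03], "squeeze": 25}}

```text
clock: 16.08
ee_pos: [0.5252, -0.0295, 0.0308]
orientation: [0.0, 0.95, 0.311, 0.0]
ft_force: [0.3, -0.5, 0.1]
gripper_width: 0.0361
finger_force: 25.0
```

{"op": "carry_out", "data": {"linear": [[0,0,-0.005],[0,0,-0.02],[0,0,-0.04],[0,0,-0.06],[0,0,-0.08],[0,0,-0.1],[0,0,-0.115],[0,0,-0.122],[0,0,-0.122],[0,0,-0.122]], "turn": [0,0,0,0,0,0,0,0,0,0], "jaw": [0.03,0.03,0.03,0.03,0.03,0.03,0.03,0.03,0.03,0.03]}}

```text
clock: 16.92
ee_pos: [0.5248, -0.0294, 0.1524]
orientation: [-0.0, 0.95, 0.311, -0.0]
ft_force: [0.1, 0.6, -2.6]
gripper_width: 0.0357
finger_force: 25.0
```

{"op": "carry_out", "data": {"linear": [[0,0,0],[0,0,0],[0,0,0],[0,0,0],[0,0,0],[0,0,0],[0,0,0],[0,0,0]], "turn": [0,0,0,0,0,0,0,0], "jaw": [0.03,0.03,0.03,0.03,0.03,0.03,0.03,0.03]}}

```text
clock: 17.58
ee_pos: [0.5251, -0.0295, 0.1526]
orientation: [-0.0, 0.95, 0.311, -0.0]
ft_force: [0.5, 0.1, -1.6]
gripper_width: 0.0358
finger_force: 25.0
```

```bash
python3 - <<'E'
from m import *
cs,ct=capture("scene"),capture("top"); p=cloud(cs).reshape(-1,3); s=r.read_state(); g=s["ee_pos"]; print(s["clock"],g,s["finger_force"],s["gripper_width"],s["dq"].round(3))
a=np.radians(36.3); R2=np.array([[np.cos(a),-np.sin(a)],[np.sin(a),np.cos(a)]])
q=(p[:,:2]-g[:2])@R2*1000; z=p[:,2]*1000
f=(abs(q[:,0]-18)<8)&(abs(q[:,1])<15)&(z>g[2]*1000-28)&(z<g[2]*1000+20)
print("front face x vs z slope",np.polyfit(z[f],q[f,0],1),f.sum(),z[f].min(),z[f].max())
c,t=np.cos(.197),np.sin(.197)
for n,k in(("top",ct),("scene",cs)):
    w=cloud(k).reshape(-1,3); e=(w[:,:2]-[.575,-.3144])@np.array([[c,-t],[t,c]])
    m=(abs(e[:,0])<.056)&(abs(e[:,1])<.028)&(w[:,2]>.022)&(w[:,2]<.032)
    print(n,m.sum(),np.percentile(w[m][:,2],50),(np.median(e[m],axis=0)*1000).round(1),(np.percentile(e[m],[3,97],axis=0)*1000).round(1).tolist())
save(cs,"final.png",s=1.5)
E
```

```text
17.6833 [ 0.5251 -0.0295  0.1527] 24.999782145023346 0.03594636189719045 [ 0.    -0.001  0.001  0.    -0.001 -0.   ]
front face x vs z slope [-0.0081 19.4797] 135 124.87048954322199 172.35160713394004
top 313 0.02559561096839702 [-1.8  2.2] [[-41.3, -17.1], [41.5, 22.3]]
scene 275 0.026577088357665812 [-0.3  0.4] [[-42.5, -19.0], [43.0, 20.0]]
```

View pics/final.png

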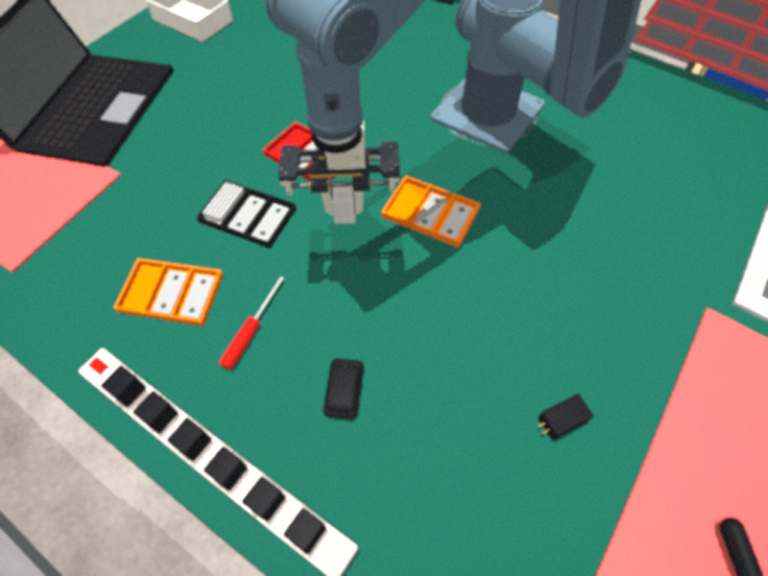

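The heat sink sits in the tray at (222,203), centred to about 2 mm. The spacer is held vertical at (345,205) with its hole up, at about 0.15 m. The mouse, screwdriver and adapter haven't moved, so I'll hand in.

```bash
python3 -c "
from plant import job_done
print(job_done())"
```

```text
the job is handed in; nothing more can be done
None
```

The job is handed in, with no verdict returned: the heat sink lies flat, fins up, within about 2 mm of the centre of the black tray's empty compartment, and the spacer is held steady at 25 N, hole up, about 15 cm above the bench, with the mouse, screwdriver and adapter left where they were.

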